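# Tip the kit carton onto the reader bed and start the reader

### The arm

A 7-joint arm with a two-finger parallel gripper is mounted at the origin on the work surface. World frame = base frame: x ahead of the robot, y to its left, z up, the work surface at z = 0. Lengths are in m, angles in rad, forces in N, time in s.
With the tool pointing down it reaches from about 0.35 to 0.9 m from the base axis. Payload 7.2 kg.
Tool frame: the origin (TCP) lies midway between the tips of the shut fingers; the grasp point (between the pads) lies 19 mm behind it; z points along the fingers, y is the direction in which the jaws open and shut (so a half turn about z gives the same grasp; the last joint's range is limited). The gripper opens to 85 mm and grips with 20 to 120 N. Pads are 22 mm wide; open, the fingers measure 114 mm over their backs; the gripper's body (76 mm by 85 mm) begins 54 mm behind the grasp point. The pads swing forward as they close: fully open they stand 13 mm farther back than shut.
Start: joints at [1.185, 0.411, -0.013, 1.596, 0.006, 1.134, -0.082], TCP at [0.195, -0.594, 0.231] pointing down, gripper open.
Joint ranges: [-2.95, 2.95], [-0.29, 1.99], [-1.47, 1.44], [0.14, 2.54], [-1.03, 4.17], [0.13, 1.85], [-2.86, 2.86]. Speed limits (rad/s): [2.39, 2.39, 3.01, 3.01, 3.14, 3.14, 3.14].

### API

Orientations are given as a rotation vector (axis times angle).
In Python, from bench import * gives the robot as it stands. Calls block until the motion is done:
- move_pose(position, orientation): joint-space move of the TCP to a pose.
- move_straight(position, rot=None, v=0.15): straight line of the TCP; rot=None keeps the orientation; v is the mean speed in m/s.
- set_joints(angles): joint-space move.
- grip(opening, f_grip=None): finger opening in m; f_grip is the grip in N (None keeps the last); returns when the fingers have stopped.
- wait(seconds).
- inverse_kinematics(position, orientation): joint angles nearest the present ones, or None.
- capture(name): name is "scene" or "side" or "wrist"; returns the picture (480x640x3 uint8, blue, green, red); there is no depth.
- camera_info(name): a dict with "camera_matrix" (3x3 intrinsics, pixels), "dist" ([k1, k2, p1, p2, k3] as OpenCV has them; the pictures are not rectified), "R" (3x3) and "t" (3): a world point X has camera coordinates R X + t; the wrist camera has in their place "hand_eye" (4x4, takes a point from camera to tool coordinates, whose origin is the TCP and whose axes are the flange's). Camera axes: x right, y down, z forward; pixel columns grow to the right and rows downward; lengths in m; the calibration is good to about 2 mm. A picture is of the moment at which its call begins: read the wrist's pose just before it. camera_info takes no time and is no camera call.
A pose or a line that the arm cannot do raises PlanningError and nothing moves.
- job_done(): hands the job in, once; it reports no verdict.
Readings, each from a call of its own:
- read_time_s(): time.
- read_joints(): joint angles.
- read_qvel(): joint speeds.
- read_joint_efforts(): joint torques, N m.
- read_eef_pos(): TCP position.
- read_eef_rot(): TCP orientation.
- read_contact_force(): force on the tool from outside, world axes, zero at the start.
- read_torque(): the same for the moment, N m.
- read_opening(): finger opening in m.
Only numpy, scipy, OpenCV 4.12 (cv2) and the standard library are available. Lean on these libraries where they do the work, as an engineer would, in place of code of your own. Each camera call takes 0.05 s, during which the arm holds its last target. There are 200 camera calls.

### The job

Tip the standing kit carton over by pushing it near its top, so that it falls onto the black reader bed (not the white return pad) and lies flat on its broad face inside the yellow outline, then press the green button fully in to start the reading. Only push: do not pick the carton up. Leave the button alone until the carton lies on the bed, leave the carton lying there, and leave the jar, tip box and everything else on the bench where they stand.

Things in the scene. Friction and masses are not known exactly. Their poses are not given: they have to be found in the camera images.
- carton: white kit carton, blue band near the top, bar code on both broad faces, 80 mm wide (its x axis), 45 mm thick (its y axis), 130 mm tall (its z axis), 0.15 to 0.35 kg. It stands upright on the grey deck, across the border between reader bed and return pad, a broad face towards each (within 0.1 rad). Origin: centre of its underside. Leaning more than 0.33 rad, it falls by itself
- carton_mid (a point): centre of the carton, 65 mm above its underside
- foot_a (a point): a corner of the carton's 80 x 130 mm broad outline, half-way through its 45 mm thickness: the underside end, -x side
- foot_b (a point): a corner of the carton's 80 x 130 mm broad outline, half-way through its 45 mm thickness: the underside end, +x side
- head_a (a point): a corner of the carton's 80 x 130 mm broad outline, half-way through its 45 mm thickness: the top end, -x side
- head_b (a point): a corner of the carton's 80 x 130 mm broad outline, half-way through its 45 mm thickness: the top end, +x side
- reader_bed: black rectangle inside a yellow outline, flush with the deck's top, black area 150 mm (its x axis) by 200 mm (its y axis), outline 6 mm wide around it; a mere marking with no height, the deck's top being 12 mm above the bench. Origin: its centre, z up. It may lie on either side (+y or -y) of the carton
- return_pad: white rectangle inside a red outline, same size, flush, on the carton's other side, its centre 216 mm from the reader bed's. Origin: its centre
- deck: grey deck of the check-in station, fixed, 12 mm thick, from -100 to 170 mm in its x and +-235 mm in its y. Origin on the bench under the point midway between the two beds; its y axis runs through both beds' centres
- read (a joint): travel of the green spring push button: 0 is out, 0.006 m is fully in (about 4 N), pressed straight down. It springs back when let go
- read_top (a point): centre of the top face of the green button, 30 mm across, in a low black housing on the deck's +x side, beyond the beds
- jar_c (a point): centre of a small amber jar with a blue cap, 38 mm across, 55 mm tall, loose on the deck's +x, +y corner: not to be disturbed
- tipbox_c (a point): centre of a clear box with an orange lid, 52 x 77 x 47 mm, loose on the deck's +x, -y corner: not to be disturbed
- bottle_l: large clear bottle with a blue cap, 86 mm across, 170 mm tall, on the bench: not to be disturbed. Origin: centre of its underside
- bottle_s: small clear bottle with a blue cap, 66 mm across, 125 mm tall, on the bench: not to be disturbed. Origin: centre of its underside
- spare_carton: blue carton lying on the bench, 130 x 80 x 45 mm: not the one to tip, not to be disturbed. Origin: centre of its underside
- marker: black marker pen lying on the bench, 14 mm thick, 120 mm long: not to be disturbed. Origin: its middle, on the bench
- beaker: glass beaker, 70 mm across, 90 mm tall, on the bench: not to be disturbed. Origin: centre of its underside

How it is judged:
On the way, in this order (a step that is already met when the one before it is completed fails the run):
1. the carton has been tipped over and lies still and flat on the reader bed, inside the yellow outline (angle between the y axis of carton and the z axis of reader_bed, either way round below 0.08 rad and height (world z) of carton_mid below 0.045 m and x of foot_a in the frame of reader_bed between -0.081 and 0.081 m and y of foot_a in the frame of reader_bed between -0.106 and 0.106 m and x of foot_b in the frame of reader_bed between -0.081 and 0.081 m and y of foot_b in the frame of reader_bed between -0.106 and 0.106 m and x of head_a in the frame of reader_bed between -0.081 and 0.081 m and y of head_a in the frame of reader_bed between -0.106 and 0.106 m and x of head_b in the frame of reader_bed between -0.081 and 0.081 m and y of head_b in the frame of reader_bed between -0.106 and 0.106 m and linear speed of carton below 0.02 m/s and angular speed of carton below 0.2 rad/s), for 0.2 s.
2. the green button is pressed in (value of joint read above 0.0045 m), for 0.05 s.
At the end, for the whole second after the job is handed in: The carton lies at rest on a broad face (within 0.08 rad) on the reader bed, its whole outline no further out than the outer edge of the yellow line; after that the green button was pressed in by more than 4.5 mm and has sprung back (all of step 1 and value of joint read below 0.002 m); the robot touches nothing.
It fails at once if the carton came down somewhere other than on the reader bed (angle between carton's own z axis and vertical above 1.2 rad and (y of carton_mid in the frame of reader_bed above 0.106 m or y of carton_mid in the frame of reader_bed below -0.106 m or x of carton_mid in the frame of reader_bed above 0.081 m or x of carton_mid in the frame of reader_bed below -0.081 m)).
It fails at once if the carton was lifted (its centre more than 20 mm above where it stood) (height (world z) of carton_mid above 0.097 m).
It fails at once if the lying carton was lifted or stood up again (angle between carton's own z axis and vertical above 1.2 rad and height (world z) of carton_mid above 0.09 m).
It fails at once if the button was pressed before the carton lay on the reader bed (value of joint read above 0.003 m and angle between carton's own z axis and vertical below 1.4 rad).
It fails at once if a bystander (jar, tip box, bottles, spare carton, marker, beaker) was disturbed: moved more than 15 mm (distance of any of jar_c, tipbox_c, bottle_l, bottle_s, spare_carton, marker, beaker from where it was at the start of the episode above 0.015 m).
It also fails if it takes over 40 s, if anything falls off the work surface, if the arm or the gripper's body presses on something with over 40 N, if the wrist force passes 120 N, or if a joint passes its speed limit or range.

## Working session

There is one attempt and no reset: what is moved stays moved. The work goes in short steps, each a Python script; the robot and the scene stay as the last script left them, time stands still between calls to the robot, and variables do not carry over. Pictures are saved under pics/ and viewed, about 8 in all and at most 12, crops included, and the job is handed in when it is done.

```bash
mkdir -p pics
python3 - <<'E'
from bench import *
import cv2
for n in ("scene","side"):
    cv2.imwrite(f"pics/{n}0.png",capture(n)); c=camera_info(n); print(n,c)
print(camera_info("wrist"),read_eef_pos(),read_eef_rot(),read_time_s())
E
```

```text
scene {'camera_matrix': array([[442.47600334,   0.        , 319.68616164],
       [  0.        , 442.47600334, 239.6414904 ],
       [  0.        ,   0.        ,   1.        ]]), 'dist': array([-0.04173573,  0.        ,  0.        ,  0.        ,  0.        ]), 'R': array([[-0.37890591,  0.92531353,  0.01500592],
       [ 0.64397107,  0.27527515, -0.71381009],
       [-0.66462889, -0.26080349, -0.70017853]]), 't': array([ 0.16469774, -0.26864385,  1.81302128])}
side {'camera_matrix': array([[609.71842734,   0.        , 316.41941743],
       [  0.        , 609.71842734, 240.85636794],
       [  0.        ,   0.        ,   1.        ]]), 'dist': array([-0.12029956,  0.        ,  0.        ,  0.        ,  0.        ]), 'R': array([[ 9.26867653e-01, -3.75387970e-01, -4.75193704e-04],
       [-1.92277172e-01, -4.73662170e-01, -8.59461249e-01],
       [ 3.22406332e-01,  7.96698200e-01, -5.11200681e-01]]), 't': array([-0.4987729 ,  0.18668201,  1.36847477])}
{'camera_matrix': array([[333.11826408,   0.        , 319.56992615],
       [  0.        , 333.11826408, 237.33060393],
       [  0.        ,   0.        ,   1.        ]]), 'dist': array([-0.0373836,  0.       ,  0.       ,  0.       ,  0.       ]), 'hand_eye': array([[ 1.18444379e-03, -9.63185788e-01, -2.68834030e-01,
         6.97803020e-02],
       [ 9.99999228e-01,  1.24208199e-03, -4.43130078e-05,
         3.84554720e-04],
       [ 3.76595568e-04, -2.68833770e-01,  9.63186515e-01,
        -1.42868591e-01],
       [ 0.00000000e+00,  0.00000000e+00,  0.00000000e+00,
         1.00000000e+00]])} [ 0.19515913 -0.59328944  0.23052429] [-3.10059869e+00 -4.96980916e-01  4.62080121e-04] 0.1
```

View pics/scene0.png

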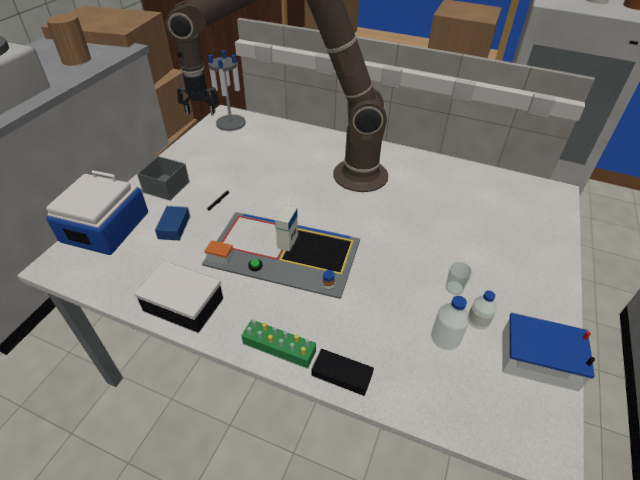

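View pics/side0.png

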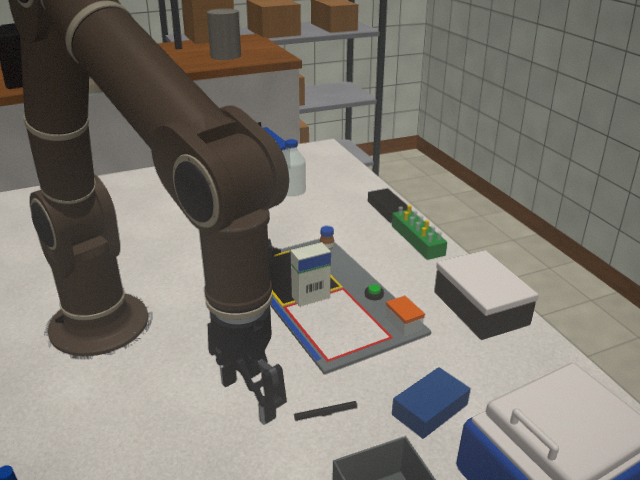

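Black bed lies to +y (scene image right of the carton at ~(287,228)), white pad to -y. I'll zoom in for corners.

Run:
```python
import cv2
im=cv2.imread("pics/scene0.png")[195:297,195:369]
im=cv2.resize(im,None,fx=4.5,fy=4.5,interpolation=cv2.INTER_CUBIC); cv2.imwrite("pics/crop0.png",im); print(im.shape)
```

```text
(459, 783, 3)
```

View pics/crop0.png

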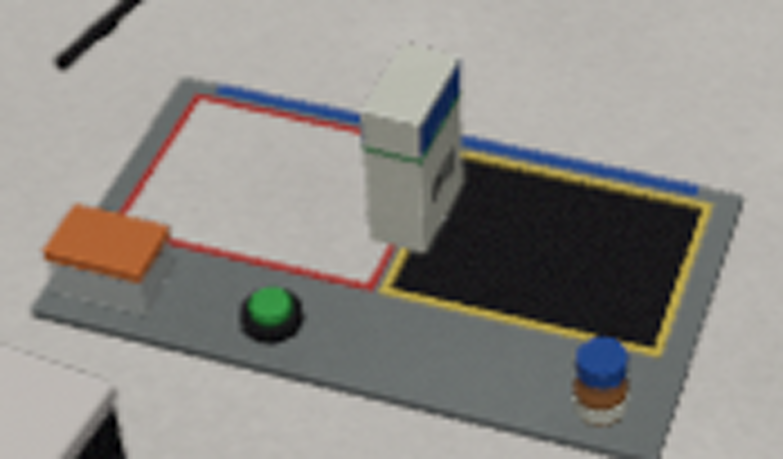

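The crop shows the carton with top corners (410,43), (461,62), (418,125), (362,113) and base corners (420,250), (370,237), (463,185). The yellow outline's outer corners are (382,292), (712,205) and (660,355), and the button is at (270,300). Next I fit the poses.

```bash
cat > h.py <<'E'
import numpy as np, cv2
from scipy.optimize import least_squares
from bench import *
def proj(n,P):
    c=camera_info(n); return cv2.projectPoints(np.array(P,float).reshape(-1,3),cv2.Rodrigues(c["R"])[0],c["t"],c["camera_matrix"],c["dist"])[0].reshape(-1,2)
def tf(p,z):  # planar pose x,y,yaw
    c,s=np.cos(p[2]),np.sin(p[2])
    return lambda q: np.array([[p[0]+c*a-s*b,p[1]+s*a+c*b,z+h] for a,b,h in q])
def fit(n,loc,pix,p0,z):
    r=least_squares(lambda p:(proj(n,tf(p,z)(loc))-pix).ravel(),p0,loss="soft_l1"); return r.x,np.abs(r.fun).reshape(-1,2).max(1)
def crop(l,o=(195,195),f=4.5): return (np.array(l,float)+.5)/f-.5+np.array(o)
E
python3 - <<'E'
from h import *
np.set_printoptions(precision=4,suppress=True)
# deck: local coords; bed centre y=+0.108 ; outline half 0.081 x 0.106 ; bed x centre unknown offset bx
pix=crop([(382,292),(712,205),(660,355),(200,96),(372,288),(742,198),(183,78),(35,312)])
def loc(b): return [(b+.081,.002,0),(b-.081,.214,0),(b+.081,.214,0),(b-.081,-.214,0),(b+.081,-.002,0),(-.1,.235,0),(-.1,-.235,0),(.17,-.235,0)]
r=least_squares(lambda p:(proj("scene",tf(p,.012)(loc(p[3])))-pix).ravel(),[.5,-.1,0,0],loss="soft_l1")
print("deck x y yaw bx",r.x,np.abs(r.fun).reshape(-1,2).max(1))
w,t=.04,.0225
L=[(-w,-t,.13),(-w,t,.13),(w,t,.13),(w,-t,.13),(w,t,0),(w,-t,0),(-w,t,0)]
p,e=fit("scene",L,crop([(410,43),(461,62),(418,125),(362,113),(420,250),(370,237),(463,185)]),[r.x[0],r.x[1],r.x[2]],.012)
print("carton",p,e)
a=r.x; d=p[:2]-a[:2]; c,s=np.cos(a[2]),np.sin(a[2]); print("carton in deck",c*d[0]+s*d[1],-s*d[0]+c*d[1],p[2]-a[2])
# button: two views; jar cap
def tri(ps,pd):
    return least_squares(lambda X:np.r_[proj("scene",X)[0]-ps,proj("side",X)[0]-pd],[.5,-.1,.03])
for nm,ps,pd in(("button",(270,300),(374.5,288.5)),("jar",(602,352),(327,230))):
    q=tri(crop(ps),np.array(pd)); print(nm,q.x,q.cost)
E
```

```text
deck x y yaw bx [ 0.4936 -0.0986  0.1012 -0.0048] [0.435  0.6349 0.4354 0.7037 0.6398 0.8432 0.4286 2.01  ]
carton [ 0.4839 -0.0984  0.0149] [0.7864 1.1633 0.1488 0.8392 1.2199 0.4631 0.7832]
carton in deck -0.009696115756368542 0.0011800612891373762 -0.08628511349012401
button [ 0.624  -0.1502  0.0302] 0.2897574428930433
jar [0.6053 0.0954 0.0635] 0.49946649985632446
```

Run:
```python
from h import *
np.set_printoptions(precision=3,suppress=True)
yaw=.015; R=np.pi*np.array([np.cos(yaw/2),np.sin(yaw/2),0])
u=np.array([-np.sin(yaw),np.cos(yaw),0]); c=np.array([.4839,-.0984,.126])
grip(0.0)
move_pose(c-u*.11+[0,0,.12],R); move_straight(c-u*.11); move_straight(c-u*.045,v=.08)
wait(.2); print(read_eef_pos(),read_contact_force(),read_time_s())
for d in np.arange(-.035,.0151,.01):
    move_straight(c+u*d,v=.04); print(round(d,3),read_eef_pos(),read_contact_force())
wait(.7); print(read_contact_force(),read_time_s(),read_opening())
a=capture("scene")[190:300,190:375]; b=capture("side")[220:375,230:440]
cv2.imwrite("pics/push1.png",np.vstack([cv2.resize(a,(500,297)),cv2.resize(b,(400,295)) if 0 else cv2.resize(b,(500,297))]))
```

```text
[ 0.485 -0.144  0.126] [-0.754 -0.203 -0.1  ] 4.7417
-0.035 [ 0.484 -0.133  0.126] [ 0.025 -0.791  0.353]
-0.025 [ 0.484 -0.123  0.126] [-0.397 -0.239  0.204]
-0.015 [ 0.484 -0.113  0.126] [-0.287 -0.228  0.197]
-0.005 [ 0.484 -0.103  0.126] [-0.332 -0.15  -0.07 ]
0.005 [ 0.484 -0.093  0.126] [ 0.077 -0.344  0.969]
0.015 [ 0.484 -0.083  0.126] [-0.36  -0.561  0.395]
[-0.147 -0.6    0.186] 7.8417 -8.661360778351318e-05
```

View pics/push1.png

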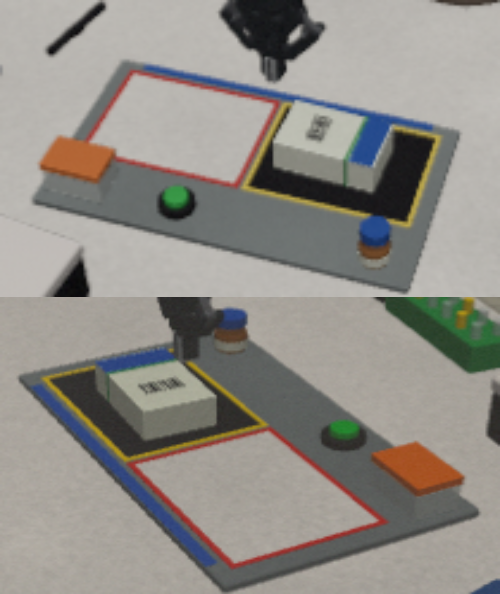

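The carton lies flat on the black bed with its bar code up. In the top view its top corners are at about (290,100), (274,148), (380,165) and (394,124). I check the outline margin numerically on a sharper crop.

Run:
```python
from h import *
im=capture("scene"); cv2.imwrite("pics/scene2.png",im)
cv2.imwrite("pics/crop2.png",cv2.resize(im[215:285,270:370],None,fx=8,fy=8,interpolation=cv2.INTER_CUBIC))
```

```text
(no output)
```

View pics/crop2.png

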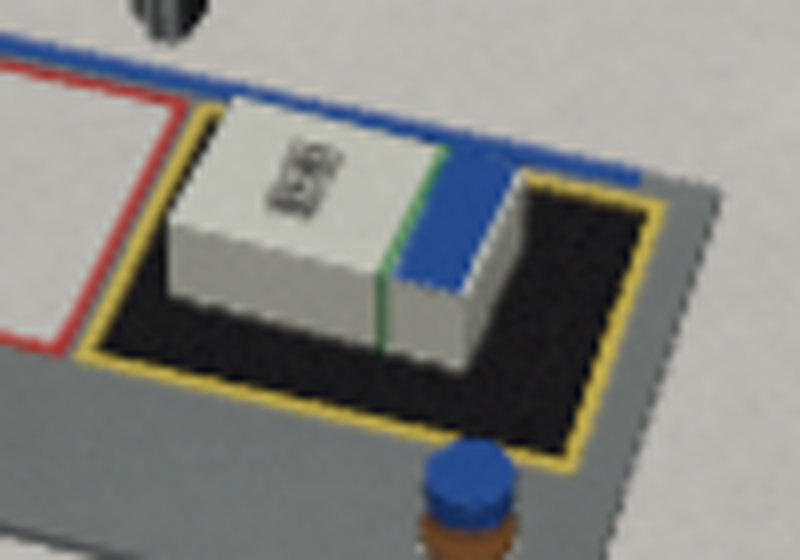

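In this crop the carton's top corners are at (235,98), (170,217), (463,293), (524,170) and its lower corners at (168,293), (468,370), (525,245). The yellow outer corners are at (75,358), (575,475), (665,203).

Run:
```python
from h import *
np.set_printoptions(precision=4,suppress=True)
C=lambda l:crop(l,(270,215),8)
bed,e=fit("scene",[(.081,-.106,0),(.081,.106,0),(-.081,.106,0)],C([(75,358),(575,475),(665,203)]),[.48,.01,.1],.012); print(bed,e)
w,l=.04,.065
car,e=fit("scene",[(-w,-l,.045),(w,-l,.045),(w,l,.045),(-w,l,.045),(w,-l,0),(w,l,0),(-w,l,0)],C([(235,98),(170,217),(463,293),(524,170),(168,293),(468,370),(525,245)]),[.48,0,0],.012); print(car,e)
P=tf(car,0)([(-w,-l,0),(w,-l,0),(w,l,0),(-w,l,0)])[:,:2]-bed[:2]; c,s=np.cos(bed[2]),np.sin(bed[2])
print("corners in bed",P@np.array([[c,-s],[s,c]]))
```

```text
[0.4784 0.007  0.1039] [0.2518 0.094  0.3416]
[ 0.4777 -0.0068  0.0543] [0.5977 0.6009 0.5374 0.5087 0.2187 0.475  0.295 ]
corners in bed [[-0.0453 -0.0766]
 [ 0.0346 -0.0806]
 [ 0.041   0.0492]
 [-0.0389  0.0532]]
```

The carton lies inside with at least 25 mm to spare on every side. Next is the button press, under force control.

Run:
```python
from h import *
np.set_printoptions(precision=4,suppress=True)
b=np.array([.624,-.1502,0])
p=np.array(read_eef_pos()); move_straight([p[0],p[1],.17])
move_straight(b+[0,0,.15]); move_straight(b+[0,0,.042]); wait(.3); f0=read_contact_force()[2]
for z in np.arange(.036,.0175,-.001):
    move_straight(b+[0,0,z],v=.02); wait(.08); f=read_contact_force()[2]-f0; print(round(z,3),round(read_eef_pos()[2],4),round(f,2))
    if f>9: break
wait(.2); cv2.imwrite("pics/press.png",cv2.resize(capture("side")[230:380,250:450],None,fx=3.5,fy=3.5,interpolation=cv2.INTER_CUBIC))
print(read_contact_force(),read_time_s())
```

```text
0.036 0.0359 0.2
0.035 0.035 0.97
0.034 0.0341 0.97
0.033 0.0331 2.48
0.032 0.0321 2.63
0.031 0.0311 2.92
0.03 0.0301 3.12
0.029 0.0291 3.91
0.028 0.0282 5.4
0.027 0.028 12.0
[-0.4237  0.2203 11.6864] 14.575
```

View pics/press.png

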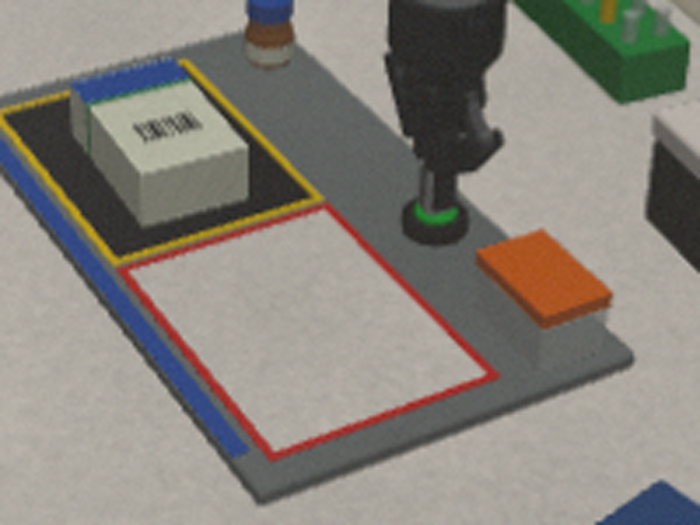

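The fingertip is on the green button at about (437,212). The spring force built up over about 6 mm and then met a hard stop at 12 N, so the button is fully in. I retreat, check and hand in.

Run:
```python
from h import *
move_straight([.624,-.1502,.05],v=.05); move_straight([.624,-.1502,.2]); wait(.5)
print(read_contact_force(),read_eef_pos(),read_time_s())
a=capture("side")[230:380,250:450]; cv2.imwrite("pics/end.png",cv2.resize(a,None,fx=3.5,fy=3.5,interpolation=cv2.INTER_CUBIC))
d=cv2.absdiff(capture("scene"),cv2.imread("pics/scene2.png"))[215:285,270:370].max(2); print("changed px near carton",(d>40).sum())
```

```text
[-0.27460159  0.00734558 -0.26300449] [ 0.62398914 -0.15017989  0.19986761] 16.8333
changed px near carton 42
```

View pics/end.png

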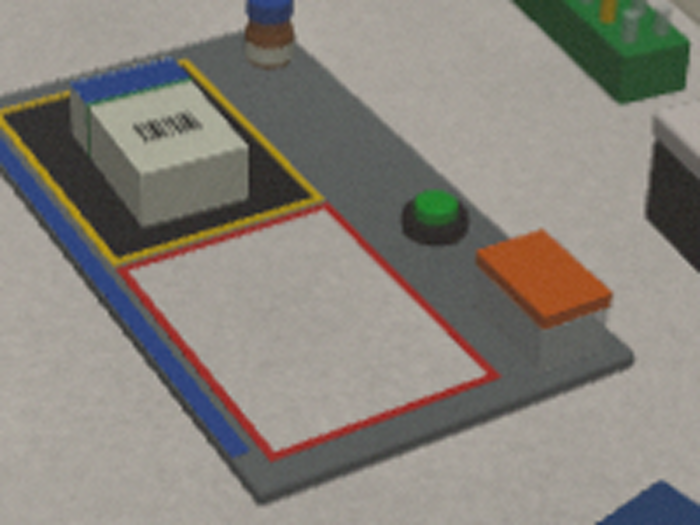

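The button at (436,207) is out again. The carton, jar and tip box have not moved, and the arm is clear of everything.

```bash
python3 -c "
from bench import *
print(job_done(), read_time_s())"
```

```text
the job is handed in; nothing more can be done
the job is handed in; nothing more can be done
```

I tipped the carton onto the black reader bed with a slow push near its top, pressed the green button to its stop, and handed the job in about 17 s into the 40 s allowed.

- **Carton:** The camera fit puts it lying flat on its broad face, with every corner at least 25 mm inside the outer edge of the yellow line.
- **Button:** Force rose over about 6 mm of travel to a hard stop at 12 N. The last picture shows the button sprung back out.
- **Surroundings:** In the last side picture the carton, jar and tip box are where they were. I did not check the bottles, beaker, spare carton and marker one by one, but the arm never came near them.
- **Disagreement:** The button's top was first met at about z = 34 mm, while triangulation gave 30 mm. The force-guided press made this harmless.
- **Unexplained:** A picture comparison around the carton found 42 changed pixels. That crop also held the fingertip, which had since moved away, and I did not trace the change further.

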